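Load the bench stitcher's staple cassette under its spring cover

TASK

Load the bench stitcher: with one fingertip press its long press bar down and keep it down so that the spring cover stays open, and with the other fingertip push the staple cassette along the track, under the cover and fully home in the bay. Then let go of the bar so that the cover snaps shut behind the cassette. Only push and press: do not lift the cassette, and leave the other things on the table where they are.

Things in the scene. Friction and masses are not known exactly. Their poses are not given: they have to be found in the camera images.
- stitcher: Bench stitcher, fixed: aluminium loading track, cassette bay under a steel cover, then a grey and white head 110 x 145 mm, 115 mm high, from x = 56 mm on. Origin: on the table top under the middle of the bay mouth. +x: the way the cassette is pushed (track, bay, head); z up; y across the track. 'Stitcher x, y' below mean this frame. The cover's shaft runs along x at y = -28 mm, 46 mm high.
- bay_mouth (a point): Middle of the bay mouth, on the track floor, 8 mm above the table. The track (stitcher x = -145 to 0 mm) is 36 mm wide between guide rails whose tops are 15 mm above the table; fingertips held higher pass over them. The bay, x = 0 to its end stop at x = 46 mm, has walls 45 mm above the table.
- cover (a joint): Angle of the spring-closed cover, rad: 0 shut, 0.49 wide open (stop). Shut, its lip at the mouth (stitcher x = 0 to 3 mm) hangs to 37 mm above the table and blocks the cassette's body, not its tongue; from 0.30 on the body passes. 2 N on the press bar begins to open it, 4 N holds it wide open; let go, it snaps shut. Wide open its highest edge is 78 mm above the table.
- press_bar (a point): Middle of the top of the press bar, one piece with the cover: strip with black tread, stitcher x = -136 to +10 mm, y = -48 to -88 mm, 38 mm above the table at rest. Press it anywhere; fingertips may slide along it. Wide open it lies at y = -40 to -79 mm and slopes from 26 mm above the table (track side) to 15 mm (outer edge). The point moves with it.
- cassette: Grey staple cassette, 64 x 32 x 36 mm, some 90 g, loose on the track, nose (+x) to the bay. Origin: on its underside, mid-width, under the step between body and tongue. Body x = 0 to 40 mm, 36 mm high; lower tongue x = -24 to 0 mm, top 34 mm above the table. Home against the stop its origin is at stitcher x = +6 mm and the tongue sticks out; the cover shuts once the origin is past +3 mm.
- tongue_end (a point): Middle of the upright rear face of the cassette's tongue (30 mm wide, 26 mm high), 13 mm above the track floor: the face to push. Home, it is at stitcher x = -18 mm.
- hex_key: Black hex key, 28 x 92 x 5 mm, lying on the table before the press bar; leave it. Origin at its underside.
- pencil_grey: Grey pencil, 118 mm long, 9 mm thick, lying on the table behind the track; leave it. Origin at its underside.
- white_roll: Roll of white tape, 94 x 104 x 24 mm, flat on the table to the right of the machine; leave it. Origin at its underside.
- masking_wide: Roll of tan masking tape, 121 x 110 x 50 mm, flat on the table to the left; leave it. Origin at its underside.
- yellow_tape_measure: Yellow tape measure, 64 x 72 x 25 mm, on the right; leave it. Origin at its underside.
Not all that is in view belongs to the job. Of the things that look like the cassette, the middle-sized one is meant.

How it is judged (in metres and radians):
On the way, in this order (a step that is already met when the one before it is completed fails the run):
1. a finger holds the cover open on its press bar while the cassette body is still outside the bay (value of joint cover above 0.3 rad and contact force between the fingers and stitcher above 0.5 N and x of cassette in the frame of stitcher below -0.03 m), for 0.1 s.
2. the cassette is pushed under the cover, which a finger still holds open (value of joint cover above 0.28 rad and contact force between the fingers and stitcher above 0.5 N and x of cassette in the frame of stitcher above 0 m), for 0.05 s.
At the end, for the whole second after the job is handed in: The cassette lies flat in the bay with its step behind the cover's lip (within about 3.5 mm of the end stop), at rest, and the cover is shut (under 0.04 rad) (x of cassette in the frame of stitcher between 0.0025 and 0.01 m and y of cassette in the frame of stitcher between -0.004 and 0.004 m and height (world z) of cassette below 0.011 m and angle between cassette's own z axis and vertical below 0.06 rad and value of joint cover below 0.04 rad and linear speed of cassette below 0.01 m/s); the robot touches nothing.
It fails at once if the cassette is lifted off the track or tipped (height (world z) of cassette above 0.018 m or angle between cassette's own z axis and vertical above 0.25 rad).
It fails at once if another thing on the table is moved by more than 25 mm (distance of any of hex_key, pencil_grey, white_roll, masking_wide, yellow_tape_measure from where it was at the start of the episode above 0.025 m).
It also fails if it takes over 38 s, if anything falls off the work surface, if the arm or the gripper's body presses on something with over 40 N, if the wrist force passes 120 N, or if a joint passes its speed limit or range.

ROBOT

A 6-joint arm with a two-finger parallel gripper is mounted at the origin on the work surface; the furniture and walls round the work are solid. World frame = base frame: x ahead of the robot, y to its left, z up, the work surface at z = 0. Lengths are in mm, angles in rad, forces in N, time in s.
With the tool pointing down it reaches from about 350 to 975 mm from the base axis. Payload 7.1 kg.
Tool frame: the origin (TCP) lies midway between the tips of the shut fingers; the grasp point (between the pads) lies 19 mm behind it (ctrl.hold_point_z is the distance from the TCP to the grasp point, in mm); z points along the fingers, y is the direction in which the jaws open and shut (so a half turn about z gives the same grasp; the last joint's range is limited). The gripper opens to 88 mm and grips with 3 to 60 N. Pads are 20 mm wide; open, the fingers measure 115 mm over their backs; the gripper's body (75 mm by 178 mm) begins 61 mm behind the grasp point.
Start: joints at [1.089, 0.423, 1.63, -0, 1.089, -0.019], TCP at [279.002, 559.252, 222.675] pointing down, gripper open.
Joint ranges: [-3, 3], [-0.9, 2.11], [0.09, 2.58], [-1.31, 4.45], [0.11, 2.69], [-2.54, 2.54]. Speed limits (rad/s): [2.39, 2.39, 3.01, 3.14, 3.14, 3.14].

INTERFACE

Orientations are given as a rotation vector (axis times angle).
In Python, from workcell import ctrl, eyes gives the robot as it stands.
- The arm moves only by the tool move_arm, never from a script. Its argument "deltas" is a list of rows, each a list of 6 numbers: the shift along the tool's x, y, z in mm, then the turn, a rotation vector about the tool's x, y, z in rad. A call has 1 to 5 rows; each row shifts and turns the pose as measured when the row begins, along the tool's axes as they then stand; what a row does not reach is not made up. A row lasts 1/12 s, in which the tool goes at most 41.7 mm and 7.16 degrees, less where a joint would pass 70% of its speed; a pose out of reach is approached as far as the arm can. A call is refused whole if a number of a shift passes 41.7 or a number of a turn 0.125, either way. A call with a gripper value outside its range is refused whole. "hand" is the closure, from -1 (fully open) to 1 (shut), set as the call begins (left out, the last holds). The fingers move at their own pace and stop on an object; the grip force is fixed at half the most. Time passes only in rows, so rows that do not move let the fingers close. It gives the time, the measured TCP pose, the force and the opening at its end, in the units of the state.
- ctrl.get_obs(): the state, without advancing time (a new reading comes with each control period).
- eyes.get_image(name): name is "scene" or "top" or "wrist"; returns a dict with "frame" (420x560x3 uint8, red, green, blue), "range_z" (420x560 float32, mm along the optical axis (not along the pixel's ray), 0 where there is no reading), "fx", "fy", "cx", "cy" (pixels), "D" ([k1, k2, p1, p2, k3] as OpenCV has them; the pictures are not rectified), "cam_to_world" (4x4, takes a point from camera to world coordinates). Camera axes: x right, y down, z forward; pixel columns grow to the right and rows downward; lengths in mm; the calibration is good to about 2 mm. A picture is of the moment at which its call begins.
- ctrl.close_job(): hands the job in, once; it reports no verdict.
The state is a dict: "t": time; "qpos": joint angles; "qvel": joint speeds; "joint_torque": joint torques, N m; "ee_pos": TCP position; "orientation": TCP orientation; "ft_force": force on the tool from outside, world axes, zero at the start; "moment": the same for the moment, N m; "width": finger opening in mm.
Only numpy, scipy, OpenCV 4.12 (cv2) and the standard library are available. Lean on these libraries where they do the work, as an engineer would, in place of code of your own. Each camera call takes 0.05 s, during which the arm holds its last target.

## Working session

There is one attempt and no reset: what is moved stays moved. The work goes in short steps, Python scripts to look and compute and a tool call to move; the robot and the scene stay as the last step left them, time stands still between calls to the robot, and variables do not carry over. Pictures are saved under pics/ and viewed, and the job is handed in when it is done.

Besides the shell and the picture viewer there is one more tool, called after "Emit:" by a JSON object that holds its "name" and its "arguments", one argument or row to a line. move_arm: Moves the arm, as the interface text tells. Its arguments: {"type":"object","properties":{"deltas":{"type":"array"},"hand":{"type":"number"}},"required":["deltas"]}

```bash
ls; mkdir -p pics
python3 - <<'E'
from workcell import ctrl, eyes
import cv2,numpy as np
np.set_printoptions(suppress=True,precision=2)
for n in ["scene","top","wrist"]:
    d=eyes.get_image(n); cv2.imwrite(f"pics/{n}0.png",d["frame"][:,:,::-1]); np.savez(f"pics/{n}0.npz",**d)
    print(n,d["fx"],d["cx"],d["cy"],d["D"],d["cam_to_world"])
print(ctrl.get_obs())
E
```

```text
pics
scene 416.3974249215353 279.1970662406146 214.36408054947162 [-0.06  0.    0.    0.    0.  ] [[  -0.34    0.7    -0.63 1162.89]
 [   0.94    0.23   -0.24  260.58]
 [  -0.02   -0.68   -0.74  821.88]
 [   0.      0.      0.      1.  ]]
top 381.6619648126066 279.13331661385774 206.11696442551073 [-0.06  0.    0.    0.    0.  ] [[  -0.02   -0.99    0.11  414.87]
 [  -1.      0.03    0.03    0.27]
 [  -0.03   -0.11   -0.99 1189.32]
 [   0.      0.      0.      1.  ]]
wrist 313.6676439058885 278.2493635340596 209.25278271497328 [-0.06  0.    0.    0.    0.  ] [[  0.45   0.85   0.27 205.36]
 [  0.89  -0.43  -0.13 595.64]
 [ -0.     0.3   -0.95 383.7 ]
 [  0.     0.     0.     1.  ]]
{'t': 0.15, 'qpos': array([ 1.09,  0.42,  1.63,  0.  ,  1.09, -0.02]), 'qvel': array([ 0., -0., -0.,  0., -0.,  0.]), 'joint_torque': array([ -0.  , -54.5 , -27.39,   0.06,   0.02,  -0.  ]), 'ee_pos': array([278.81, 558.89, 222.08]), 'orientation': array([-0.72, -3.06,  0.  ]), 'ft_force': array([ 0.32, -0.24, -0.26]), 'moment': array([-0.05,  0.01, -0.  ]), 'width': 87.45054341873748}
```

View pics/scene0.png

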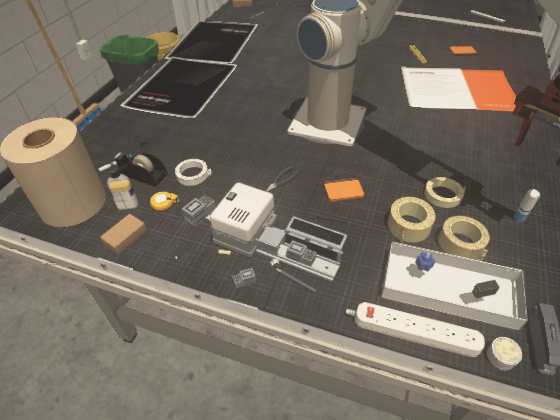

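View pics/top0.png

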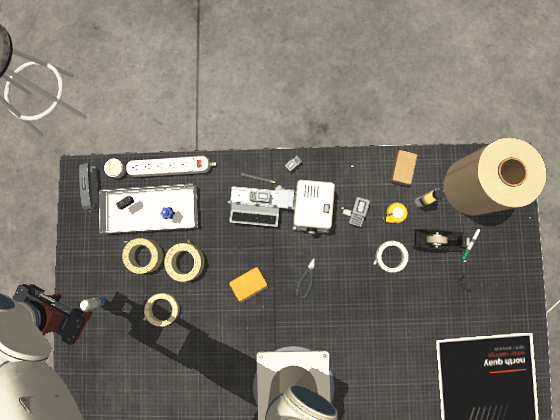

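View pics/wrist0.png

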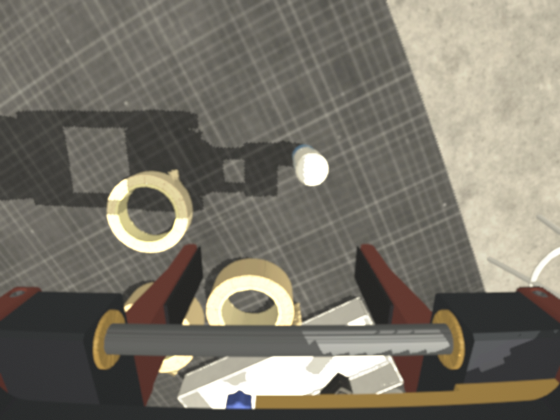

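Run:
```python
import cv2,numpy as np
i=cv2.imread("pics/top0.png"); cv2.imwrite("pics/topc.png",cv2.resize(i[145:245,215:375],None,fx=5,fy=5,interpolation=cv2.INTER_CUBIC))
i=cv2.imread("pics/scene0.png"); cv2.imwrite("pics/scenec.png",cv2.resize(i[170:300,200:360],None,fx=4.6,fy=4.6,interpolation=cv2.INTER_CUBIC))
```

```text
(no output)
```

View pics/topc.png

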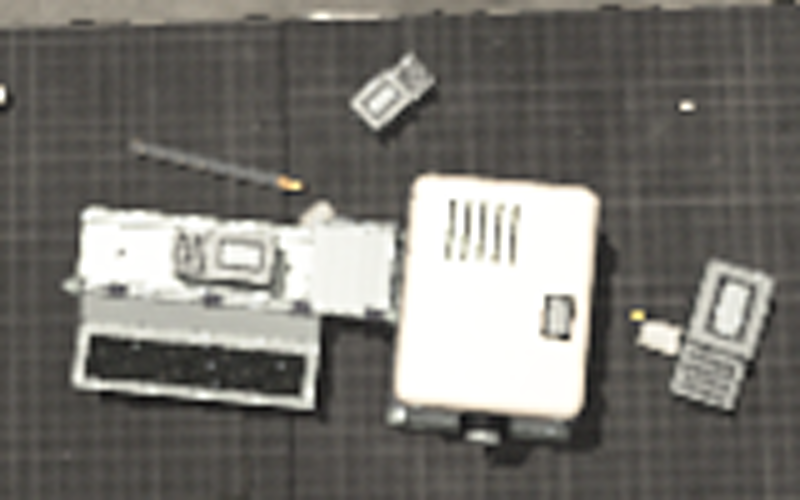

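View pics/scenec.png

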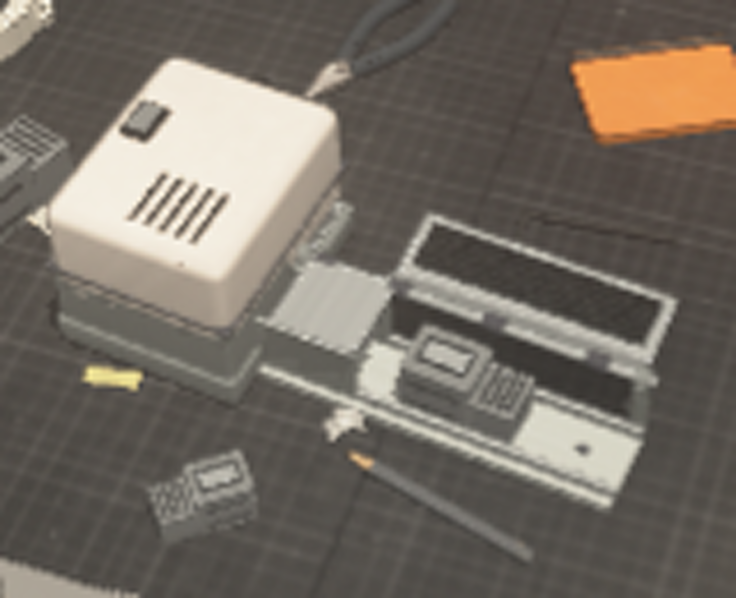

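```bash
cat > h.py <<'E'
import cv2,numpy as np
from scipy.spatial.transform import Rotation as R
np.set_printoptions(suppress=True,precision=2)
def ray(d,uv,z):
    K=np.array([[d["fx"],0,d["cx"]],[0,d["fy"],d["cy"]],[0,0,1]],float)
    p=cv2.undistortPoints(np.array(uv,float).reshape(-1,1,2),K,np.array(d["D"],float))[:,0]
    T=d["cam_to_world"]; v=np.c_[p,np.ones(len(p))]@T[:3,:3].T; o=T[:3,3]
    return o+v*((np.asarray(z)-o[2])/v[:,2])[:,None]
def pix(d,P):
    K=np.array([[d["fx"],0,d["cx"]],[0,d["fy"],d["cy"]],[0,0,1]],float)
    T=np.linalg.inv(d["cam_to_world"]); return cv2.projectPoints(np.array(P,float),cv2.Rodrigues(T[:3,:3])[0],T[:3,3],K,np.array(d["D"],float))[0][:,0]
def cloud(d):
    h,w=d["range_z"].shape; vv,uu=np.mgrid[:h,:w]
    K=np.array([[d["fx"],0,d["cx"]],[0,d["fy"],d["cy"]],[0,0,1]],float)
    p=cv2.undistortPoints(np.stack([uu.ravel(),vv.ravel()],1).astype(float)[:,None],K,np.array(d["D"],float))[:,0]
    c=np.c_[p,np.ones(len(p))]*d["range_z"].ravel()[:,None]
    return (c@d["cam_to_world"][:3,:3].T+d["cam_to_world"][:3,3]).reshape(h,w,3)
E
python3 - <<'E'
from h import *
d=np.load("pics/top0.npz")
c=lambda u,v:(215+u/5-.4,145+v/5-.4)
pts=[c(78,388),c(312,408),c(85,330),c(322,345),c(312,265),c(178,260),c(280,265),c(85,212)]
print(ray(d,pts,[38,38,38,38,40,36,44,15]))
from workcell import ctrl
o=ctrl.get_obs(); print(R.from_rotvec(o["orientation"]).as_matrix(), np.linalg.inv(R.from_rotvec(o["orientation"]).as_matrix())@(np.load("pics/wrist0.npz")["cam_to_world"][:3,3]-o["ee_pos"]))
E
```

```text
[[499.93 179.73  38.  ]
 [484.45  37.82  38.  ]
 [535.24 175.15  38.  ]
 [522.5   30.93  38.  ]
 [571.29  35.88  40.  ]
 [577.06 117.93  36.  ]
 [571.25  55.16  44.  ]
 [611.88 178.06  15.  ]]
[[-0.89  0.45 -0.  ]
 [ 0.45  0.89 -0.  ]
 [ 0.   -0.   -1.  ]] [  82.13   -0.1  -161.62]
```

```bash
cat >> h.py <<'E'
def plan(target,Rt,n,vmax=40,wmax=0.12):
    """rows from the measured pose to the target; n rows printed at a time"""
    from workcell import ctrl
    o=ctrl.get_obs(); p=o["ee_pos"].astype(float).copy(); Rm=R.from_rotvec(o["orientation"])
    out=[]
    for i in range(n):
        w=(Rm.inv()*Rt).as_rotvec(); dp=np.asarray(target)-p
        a=np.linalg.norm(w); w=w*min(1,wmax/max(a,1e-9)); L=np.linalg.norm(dp); dp=dp*min(1,vmax/max(L,1e-9))
        s=Rm.inv().apply(dp); out.append([*np.round(s,1).tolist(),*np.round(w,3).tolist()])
        p=p+dp; Rm=Rm*R.from_rotvec(w)
    print("t",o["t"],"pos",o["ee_pos"],"F",o["ft_force"],"w",o["width"])
    for r in out: print(r)
def tool(sx):  # tool down, tool x = -stitcher x
    sx=np.array([sx[0],sx[1],0.])/np.hypot(sx[0],sx[1]); z=np.array([0,0,-1.]); x=-sx; y=np.cross(z,x)
    return R.from_matrix(np.c_[x,y,z])
E
python3 -c "
from h import *
plan([560,60,230],tool([-.1,-.995]),15)"
```

```text
t 0.15 pos [278.81 558.89 222.08] F [ 0.32 -0.24 -0.26] w 87.45054341873748
[-33.1, -22.4, -0.5, -0.0, 0.0, 0.12]
[-35.6, -18.3, -0.5, -0.0, 0.0, 0.12]
[-37.5, -13.9, -0.5, -0.0, 0.0, 0.12]
[-38.9, -9.3, -0.5, -0.0, 0.0, 0.12]
[-39.7, -4.6, -0.5, -0.0, 0.0, 0.12]
[-40.0, 0.2, -0.5, -0.0, 0.0, 0.12]
[-39.7, 5.0, -0.5, -0.0, 0.0, 0.12]
[-38.8, 9.7, -0.6, -0.0, 0.0, 0.12]
[-37.4, 14.3, -0.6, -0.0, 0.0, 0.12]
[-35.4, 18.7, -0.6, -0.0, 0.0, 0.12]
[-32.9, 22.8, -0.6, -0.0, 0.0, 0.008]
[-32.7, 23.0, -0.6, 0.0, -0.0, -0.0]
[-32.7, 23.0, -0.6, -0.0, -0.0, -0.0]
[-32.7, 23.0, -0.6, -0.0, -0.0, -0.0]
[-10.4, 7.3, -0.2, -0.0, -0.0, -0.0]
```

Emit:
{"name": "move_arm", "arguments": {
  "deltas": [
    [-33,-22,0,0,0,0.12],
    [-36,-18,0,0,0,0.12],
    [-37,-14,0,0,0,0.12],
    [-39,-9,0,0,0,0.12],
    [-40,-5,0,0,0,0.12]
  ],
  "hand": -0.05
}}

```text
t: 0.57
ee_pos: [375.5, 385.1, 220.2]
orientation: [-1.607, -2.697, -0.0]
ft_force: [2.3, -0.1, -0.6]
width: 58.0
```

```bash
python3 -c "
from h import *
plan([560,60,230],tool([-.1,-.995]),15)"
```

```text
t 0.5667 pos [375.5  385.05 220.22] F [ 2.28 -0.15 -0.55] w 57.979131759556466
[-40.0, 0.8, -1.1, -0.0, -0.0, 0.12]
[-39.6, 5.6, -1.1, -0.0, -0.0, 0.12]
[-38.6, 10.3, -1.1, -0.0, -0.0, 0.12]
[-37.1, 14.8, -1.1, -0.0, -0.0, 0.12]
[-35.1, 19.2, -1.1, -0.0, -0.0, 0.116]
[-32.6, 23.1, -1.0, 0.0, -0.0, 0.0]
[-32.6, 23.1, -1.0, 0.0, 0.0, 0.0]
[-32.6, 23.1, -1.0, -0.0, -0.0, 0.0]
[-32.6, 23.1, -1.0, 0.0, 0.0, 0.0]
[-11.3, 8.0, -0.4, -0.0, -0.0, 0.0]
[0.0, 0.0, 0.0, 0.0, 0.0, 0.0]
[0.0, 0.0, 0.0, -0.0, -0.0, 0.0]
[0.0, 0.0, 0.0, 0.0, 0.0, 0.0]
[0.0, 0.0, 0.0, -0.0, -0.0, 0.0]
[0.0, 0.0, 0.0, 0.0, 0.0, 0.0]
```

Emit:
{"name": "move_arm", "arguments": {
  "deltas": [
    [-40,1,-2,0,0,0.12],
    [-40,6,-2,0,0,0.12],
    [-39,10,-2,0,0,0.12],
    [-37,15,-2,0,0,0.12],
    [-35,19,-2,0,0,0.116]
  ]
}}

```text
t: 0.98
ee_pos: [474.0, 201.3, 229.4]
orientation: [-2.356, -2.075, 0.004]
ft_force: [0.5, 0.2, 0.3]
width: 45.8
```

```bash
python3 -c "
from h import *
plan([560,60,230],tool([-.1,-.995]),8)"
```

```text
t 0.9833 pos [473.95 201.33 229.38] F [0.52 0.17 0.29] w 45.77129960318651
[-31.3, 25.0, -0.2, -0.003, 0.001, -0.027]
[-31.9, 24.1, -0.1, 0.0, -0.0, -0.0]
[-31.9, 24.1, -0.1, -0.0, -0.0, -0.0]
[-31.9, 24.1, -0.1, -0.0, -0.0, -0.0]
[-4.4, 3.3, -0.0, -0.0, -0.0, -0.0]
[0.0, 0.0, 0.0, -0.0, -0.0, -0.0]
[0.0, 0.0, 0.0, -0.0, -0.0, -0.0]
[0.0, 0.0, 0.0, -0.0, -0.0, -0.0]
```

Emit:
{"name": "move_arm", "arguments": {
  "deltas": [
    [-31,25,0,0,0,-0.02],
    [-32,24,0,0,0,0],
    [-32,24,0,0,0,0],
    [-20,18,0,0,0,0],
    [0,0,0,0,0,0]
  ]
}}

```text
t: 1.4
ee_pos: [555.5, 64.0, 229.8]
orientation: [2.35, 2.084, -0.002]
ft_force: [-0.4, -0.6, -0.0]
width: 45.9
```

Run:
```python
from h import *
from workcell import ctrl,eyes
d=eyes.get_image("wrist"); cv2.imwrite("pics/w1.png",d["frame"][:,:,::-1]); np.savez("pics/w1.npz",**d)
o=ctrl.get_obs(); print(o["t"],o["ee_pos"],o["ft_force"],o["width"]); print(d["cam_to_world"])
```

```text
1.45 [554.22  65.31 229.5 ] [ 0.03 -0.04 -0.09] 45.96611181901183
[[  0.99  -0.11  -0.04 565.23]
 [ -0.12  -0.95  -0.3  145.62]
 [ -0.     0.3   -0.95 391.36]
 [  0.     0.     0.     1.  ]]
```

View pics/w1.png

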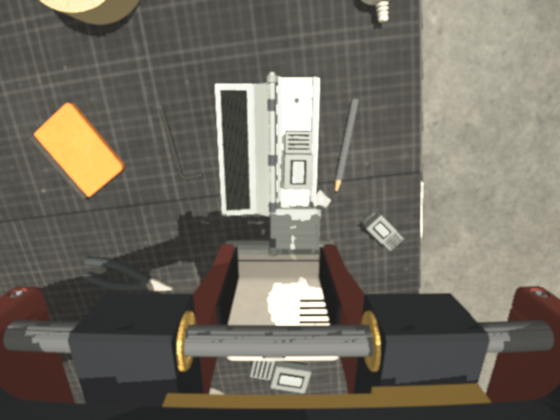

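Run:
```python
import cv2
i=cv2.imread("pics/w1.png"); c=cv2.resize(i[68:218,205:335],None,fx=4,fy=4,interpolation=cv2.INTER_CUBIC)
cv2.imwrite("pics/w1c.png",c)
```

```text
(no output)
```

View pics/w1c.png

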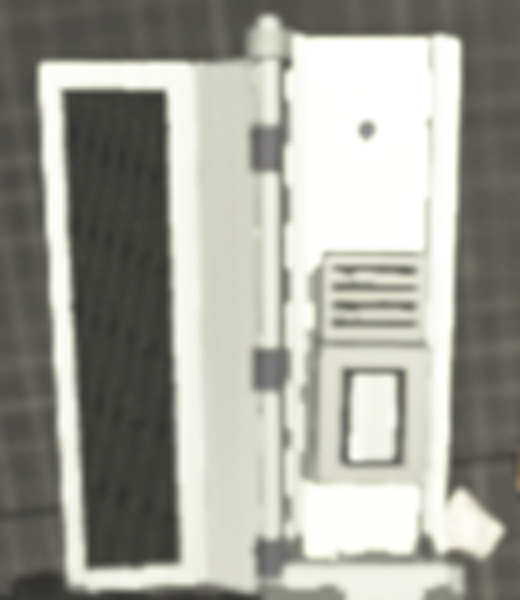

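Run:
```python
from h import *
d=np.load("pics/w1.npz")
c=lambda u,v:(205+(u+.5)/4-.5,68+(v+.5)/4-.5)
obs=[((38,62),(-136,-88,38)),((195,62),(-136,-48,38)),((72,588),(10,-88,38)),((214,588),(10,-48,38))]
P=ray(d,[c(*o[0]) for o in obs],[o[1][2] for o in obs])[:,:2]; S=np.array([o[1][:2] for o in obs],float)
print(P)
# rigid fit (Kabsch)
pm,sm=P.mean(0),S.mean(0); a=np.arctan2(*[(lambda A,B:(np.sum(A[:,0]*B[:,1]-A[:,1]*B[:,0]),np.sum(A*B)))(S-sm,P-pm)][0])
Rm=np.array([[np.cos(a),-np.sin(a)],[np.sin(a),np.cos(a)]]); t=pm-Rm@sm
print(np.degrees(a),t,"res",(P-t)@Rm-S)
np.savez("st.npz",R=Rm,t=t)
q=[(325,253),(425,253),(320,343),(428,343),(318,480),(428,480),(290,38),(430,38),(460,38),(268,20),(303,556),(418,556),(268,300)]
z=[34,34,44,44,44,44,8,8,15,46,8,8,46]
X=ray(d,[c(*k) for k in q],z)
print(np.c_[(X[:,:2]-t)@Rm,X[:,2]])
C=cloud(d)
for k in q+[o[0] for o in obs]+[(115,300),(375,300),(225,300)]:
    u,v=c(*k); p=C[int(round(v))+1,int(round(u))]; print(k,(p[:2]-t)@Rm,p[2])
```

```text
[[501.29 183.32]
 [542.59 178.05]
 [485.45  37.49]
 [527.38  32.42]]
-96.15373680403246 [575.03  37.9 ] res [[-0.68 -0.91]
 [ 0.13  0.72]
 [ 0.   -1.02]
 [ 0.55  1.21]]
[[ -85.65  -13.17   34.  ]
 [ -85.33   14.62   34.  ]
 [ -62.02  -14.93   44.  ]
 [ -61.67   14.81   44.  ]
 [ -23.33  -15.78   44.  ]
 [ -22.93   15.47   44.  ]
 [-144.49  -22.15    8.  ]
 [-144.05   17.83    8.  ]
 [-143.29   25.55   15.  ]
 [-145.11  -27.64   46.  ]
 [  10.07  -20.19    8.  ]
 [  10.55   16.54    8.  ]
 [ -74.08  -28.97   46.  ]]
(325, 253) [-84.38 -13.02] 33.30885637530582
(425, 253) [-84.01  14.92] 32.55172437428894
(320, 343) [-61.25 -14.51] 43.35908279720945
(428, 343) [-60.6   15.54] 41.11572614193011
(318, 480) [-13.29 -15.4 ] 9.236241584447043
(428, 480) [-14.27  19.03] 15.069788276671602
(290, 38) [-139.71  -22.2 ] 47.16182070130674
(430, 38) [-143.18   17.78] 7.287209045610666
(460, 38) [-106.05  -21.3 ] 391.3562285819635
(268, 20) [-143.48  -27.23] 48.705932889193036
(303, 556) [  0.49 -20.75] 45.068582738888836
(418, 556) [ 0.89 12.75] 45.21634476090355
(268, 300) [-72.96 -28.51] 49.706186936547965
(38, 62) [-139.19  -96.79] -2.119805033086834
(195, 62) [-135.37  -48.04] 33.52083061723772
(72, 588) [ 25.19 -96.39] -2.3722600722464904
(214, 588) [ 25.02 -49.77] -0.07596345454112452
(115, 300) [-72.66 -71.84] 39.97866853797882
(375, 300) [-71.09   0.35] 34.229399944468014
(225, 300) [-72.03 -40.96] 38.36662910751761
```

```bash
cat >> h.py <<'E'
_s=np.load("st.npz"); SR,ST=_s["R"],_s["t"]
def go(x,y,z,n,**k):
    p=SR@[x,y]+ST; 
    from workcell import ctrl
    o=ctrl.get_obs(); print("now stitcher",(o["ee_pos"][:2]-ST)@SR,o["ee_pos"][2]); plan([*p,z],tool(SR[:,0]),n,**k)
E
python3 -c "
from h import *
go(-106,-30,80,8,vmax=30)"
```

```text
now stitcher [-25.02 -23.63] 229.5030586642418
t 1.45 pos [554.22  65.31 229.5 ] F [ 0.03 -0.04 -0.09] w 45.96611181901183
[14.3, -1.2, 26.3, -0.002, 0.001, -0.012]
[14.3, -1.1, 26.4, -0.0, -0.0, -0.0]
[14.3, -1.1, 26.4, -0.0, -0.0, -0.0]
[14.3, -1.1, 26.4, -0.0, -0.0, -0.0]
[14.3, -1.1, 26.4, -0.0, -0.0, -0.0]
[9.6, -0.8, 17.7, -0.0, -0.0, -0.0]
[0.0, 0.0, 0.0, -0.0, -0.0, -0.0]
[0.0, 0.0, 0.0, -0.0, -0.0, -0.0]
```

Emit:
{"name": "move_arm", "arguments": {
  "deltas": [
    [30,-2,10,-0.002,0,-0.012],
    [30,-2,20,0,0,0],
    [20,-2,35,0,0,0],
    [0,0,35,0,0,0],
    [0,0,35,0,0,0]
  ]
}}

```text
t: 1.87
ee_pos: [561.9, 152.3, 98.4]
orientation: [2.335, 2.09, 0.023]
ft_force: [1.0, -0.3, -0.2]
width: 46.0
```

Emit:
{"name": "move_arm", "arguments": {
  "deltas": [
    [0,0,0,0,0,0],
    [0,0,0,0,0,0]
  ]
}}

```text
t: 2.03
ee_pos: [555.2, 154.0, 91.8]
orientation: [2.336, 2.099, 0.004]
ft_force: [0.5, -0.0, -0.1]
width: 45.6
```

Run:
```python
from h import *
go(-106,-30,60,4,vmax=30)
from workcell import eyes
for n in("scene","wrist"):
    d=eyes.get_image(n); np.savez(f"pics/{n}2.npz",**d); i=d["frame"][:,:,::-1]
    if n=="scene": i=cv2.resize(i[170:300,200:360],None,fx=4.6,fy=4.6,interpolation=cv2.INTER_CUBIC)
    cv2.imwrite(f"pics/{n}2.png",i)
```

```text
now stitcher [-113.3   -32.11] 91.77233831358264
t 2.0333 pos [555.25 153.99  91.77] F [ 0.48 -0.01 -0.05] w 45.571278649040195
[-6.7, 1.9, 29.2, 0.003, -0.001, 0.001]
[-0.6, 0.2, 2.6, -0.0, 0.0, 0.0]
[0.0, 0.0, 0.0, -0.0, -0.0, 0.0]
[0.0, 0.0, 0.0, 0.0, 0.0, 0.0]
```

View pics/scene2.png

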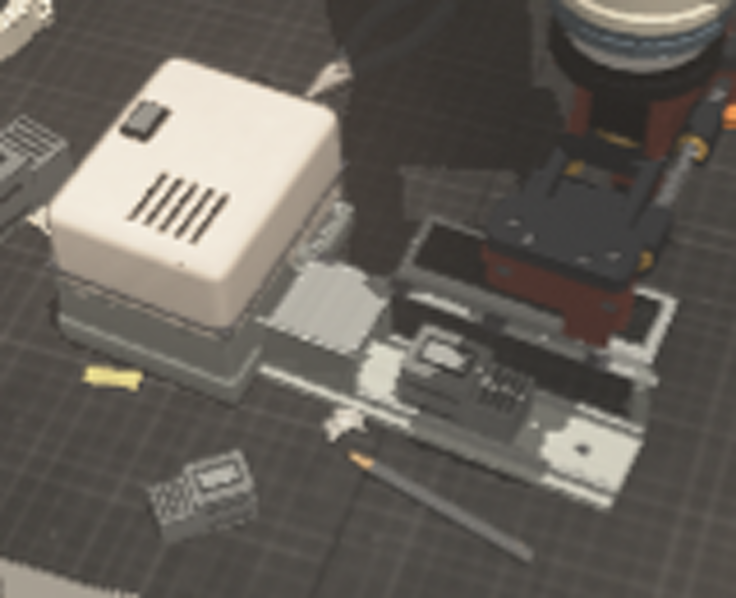

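View pics/wrist2.png

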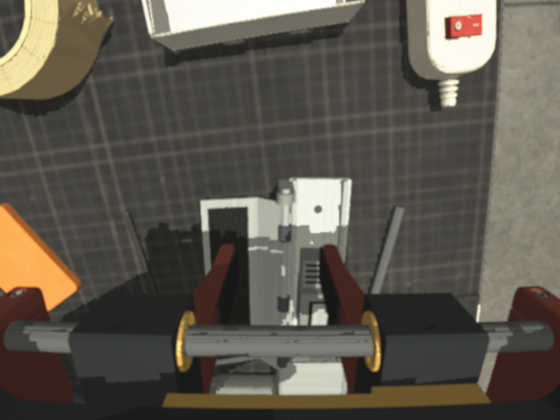

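Emit:
{"name": "move_arm", "arguments": {
  "deltas": [
    [-6,2,15,0.003,0,0],
    [0,0,12,0,0,0],
    [0,0,0,0,0,0],
    [0,0,0,0,0,0]
  ]
}}

```text
t: 2.47
ee_pos: [561.6, 147.3, 70.0]
orientation: [2.335, 2.095, 0.018]
ft_force: [-0.1, -0.3, -0.5]
width: 46.1
```

Run:
```python
from h import *
go(-107,-30,45,3,vmax=30)
```

```text
now stitcher [-107.34  -25.13] 70.03339639238
t 2.4667 pos [561.55 147.31  70.03] F [-0.13 -0.27 -0.48] w 46.14521656650783
[-0.5, -5.1, 25.0, 0.011, -0.005, -0.001]
[0.0, 0.0, 0.0, -0.0, 0.0, 0.0]
[0.0, 0.0, 0.0, -0.0, -0.0, 0.0]
```

Emit:
{"name": "move_arm", "arguments": {
  "deltas": [
    [0,-5,8,0.01,-0.005,0],
    [0,0,4,0,0,0],
    [0,0,0,0,0,0]
  ]
}}

```text
t: 2.72
ee_pos: [557.3, 147.5, 58.2]
orientation: [2.339, 2.095, 0.003]
ft_force: [0.3, 0.7, -0.6]
width: 46.0
```

Run:
```python
from h import *
go(-107,-30,45,3,vmax=30)
```

```text
now stitcher [-107.03  -29.38] 58.19658428573612
t 2.7167 pos [557.29 147.46  58.2 ] F [ 0.33  0.66 -0.62] w 46.02848454867814
[-0.0, -0.6, 13.2, 0.002, -0.001, -0.003]
[0.0, 0.0, 0.0, 0.0, -0.0, -0.0]
[0.0, 0.0, 0.0, -0.0, -0.0, -0.0]
```

Good. Descend onto the bar, watching force.

Emit:
{"name": "move_arm", "arguments": {
  "deltas": [
    [0,0,7,0.002,0,0],
    [0,0,7,0,0,0],
    [0,0,5,0,0,0],
    [0,0,0,0,0,0]
  ]
}}

```text
t: 3.05
ee_pos: [557.4, 147.6, 37.3]
orientation: [-2.34, -2.096, -0.001]
ft_force: [-0.6, -0.4, 0.2]
width: 46.0
```

Run:
```python
from h import *
go(-107,-30,24,3,vmax=30)
```

```text
now stitcher [-107.14  -29.29] 37.34950762599178
t 3.05 pos [557.4  147.56  37.35] F [-0.63 -0.43  0.2 ] w 45.953672609440424
[-0.2, -0.7, 13.3, 0.0, -0.001, -0.002]
[0.0, 0.0, 0.0, 0.0, 0.0, -0.0]
[0.0, 0.0, 0.0, -0.0, 0.0, -0.0]
```

Emit:
{"name": "move_arm", "arguments": {
  "deltas": [
    [0,0,4,0,0,0],
    [0,0,4,0,0,0],
    [0,0,3,0,0,0],
    [0,0,0,0,0,0]
  ]
}}

```text
t: 3.38
ee_pos: [562.6, 147.3, 27.5]
orientation: [2.334, 2.094, 0.012]
ft_force: [-3.1, 0.2, 3.4]
width: 45.9
```

Run:
```python
from h import *
go(-107,-30,23,3,vmax=30)
from workcell import eyes
for n in("scene","wrist"):
    d=eyes.get_image(n); np.savez(f"pics/{n}3.npz",**d); i=d["frame"][:,:,::-1]
    if n=="scene": i=cv2.resize(i[170:300,200:360],None,fx=4.6,fy=4.6,interpolation=cv2.INTER_CUBIC)
    cv2.imwrite(f"pics/{n}3.png",i)
```

```text
now stitcher [-107.42  -24.07] 27.54634678785305
t 3.3833 pos [562.62 147.27  27.55] F [-3.15  0.17  3.37] w 45.949437057608
[-0.4, -6.0, 4.5, 0.01, -0.002, -0.001]
[0.0, 0.0, 0.0, -0.0, -0.0, 0.0]
[0.0, 0.0, 0.0, -0.0, -0.0, -0.0]
```

View pics/scene3.png

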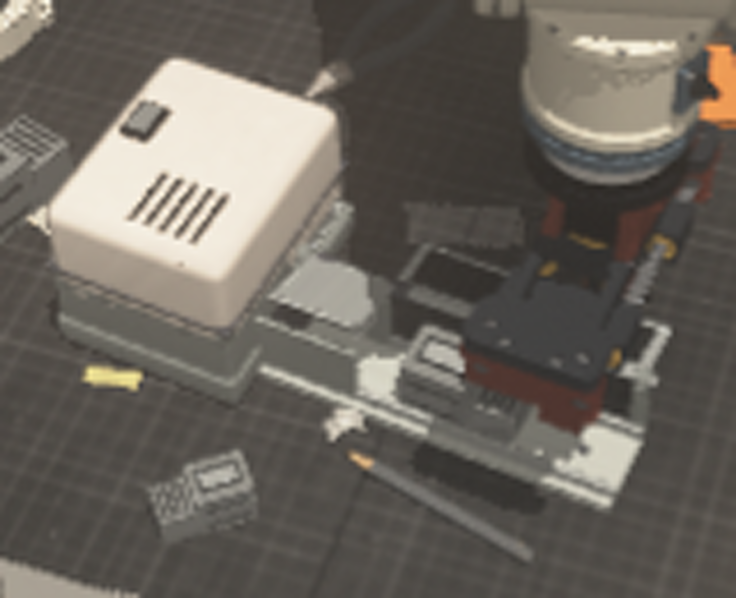

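View pics/wrist3.png

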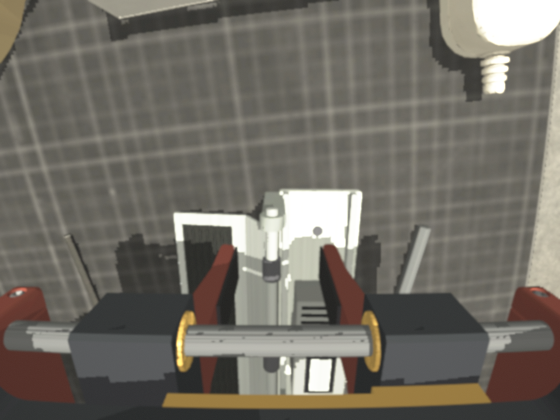

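Emit:
{"name": "move_arm", "arguments": {
  "deltas": [
    [0,-5,3,0.01,0,0],
    [0,0,2,0,0,0],
    [0,0,0,0,0,0]
  ]
}}

```text
t: 3.73
ee_pos: [561.4, 148.2, 25.1]
orientation: [2.336, 2.097, 0.012]
ft_force: [-2.1, -0.0, 3.8]
width: 46.0
```

Run:
```python
from h import *
go(-107,-30,23,2,vmax=30)
```

```text
now stitcher [-108.19  -25.33] 25.12493836510912
t 3.7333 pos [561.45 148.18  25.12] F [-2.11 -0.02  3.75] w 45.97939830655977
[-1.2, -4.7, 2.1, 0.007, -0.004, -0.001]
[0.0, 0.0, 0.0, -0.0, 0.0, 0.0]
```

Emit:
{"name": "move_arm", "arguments": {
  "deltas": [
    [0,-5,2,0.008,-0.004,0],
    [0,-2,2,0.004,0,0],
    [0,0,1,0,0,0]
  ]
}}

```text
t: 3.98
ee_pos: [559.1, 149.2, 22.9]
orientation: [2.336, 2.098, 0.007]
ft_force: [-0.0, -2.2, 4.5]
width: 46.1
```

Run:
```python
from h import *
go(-107,-30,23,2,vmax=30)
```

```text
now stitcher [-108.98  -27.81] 22.860166930079636
t 3.9833 pos [559.07 149.23  22.86] F [-0.05 -2.15  4.5 ] w 46.07531000086952
[-2.0, -2.2, -0.2, 0.004, -0.002, 0.0]
[0.0, 0.0, 0.0, 0.0, 0.0, 0.0]
```

Emit:
{"name": "move_arm", "arguments": {
  "deltas": [
    [-5,-1,0.5,0.002,-0.002,0],
    [-5,-1,0.5,0.002,0,0],
    [-5,0,0.5,0,0,0],
    [-5,0,0.5,0,0,0]
  ]
}}

```text
t: 4.32
ee_pos: [555.5, 131.8, 21.9]
orientation: [-2.337, -2.097, -0.007]
ft_force: [-1.8, 8.8, 10.0]
width: 45.9
```

Run:
```python
from h import *
go(-28,-29,22,1,vmax=30)
```

```text
now stitcher [-91.25 -29.52] 21.9295071858095
t 4.3167 pos [555.46 131.78  21.93] F [-1.82  8.77 10.03] w 45.88021629510442
[-30.0, 0.3, -0.2, 0.002, -0.004, -0.001]
```

Emit:
{"name": "move_arm", "arguments": {
  "deltas": [
    [-6,0,-0.3,0,-0.002,0],
    [-6,0,0,0,0,0],
    [-6,0,0,0,0,0],
    [-6,0,0,0,0,0]
  ]
}}

```text
t: 4.65
ee_pos: [551.9, 107.4, 22.3]
orientation: [-2.338, -2.096, -0.006]
ft_force: [-1.0, 3.5, 4.8]
width: 46.2
```

Run:
```python
from h import *
go(-28,-29,22,1,vmax=30)
from workcell import eyes
for n in("scene","wrist"):
    d=eyes.get_image(n); np.savez(f"pics/{n}4.npz",**d); i=d["frame"][:,:,::-1]
    if n=="scene": i=cv2.resize(i[170:300,200:360],None,fx=4.6,fy=4.6,interpolation=cv2.INTER_CUBIC)
    cv2.imwrite(f"pics/{n}4.png",i)
```

```text
now stitcher [-66.67 -30.45] 22.258856155948653
t 4.65 pos [551.91 107.45  22.26] F [-1.01  3.5   4.79] w 46.20879126541211
[-30.0, 1.2, 0.1, 0.001, -0.004, -0.001]
```

View pics/scene4.png

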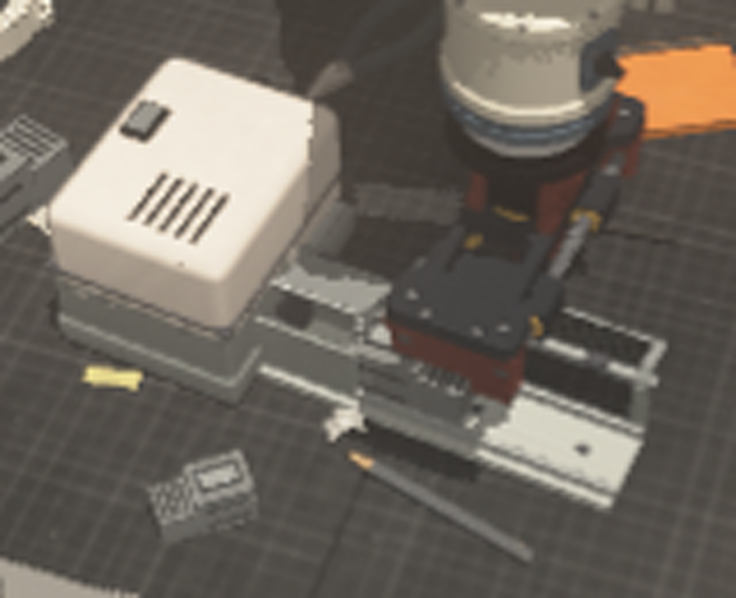

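Emit:
{"name": "move_arm", "arguments": {
  "deltas": [
    [-6,0,0.2,0,-0.004,0],
    [-6,0,0.2,0,0,0],
    [-6,0,0.2,0,0,0],
    [-5,0,0.2,0,0,0]
  ]
}}

```text
t: 5.08
ee_pos: [549.1, 83.9, 21.9]
orientation: [2.341, 2.095, 0.001]
ft_force: [-2.1, 6.1, 6.5]
width: 46.1
```

Run:
```python
from h import *
go(-28,-29,22,1,vmax=30)
```

```text
now stitcher [-42.94 -30.67] 21.88015047593112
t 5.0833 pos [549.14  83.88  21.88] F [-2.11  6.12  6.46] w 46.06842566136265
[-14.9, 1.7, -0.1, 0.001, -0.0, -0.003]
```

Emit:
{"name": "move_arm", "arguments": {
  "deltas": [
    [-5,0,0.2,0,0,0],
    [-4,0,0.2,0,0,0],
    [-3,0,0.2,0,0,0]
  ]
}}

```text
t: 5.33
ee_pos: [547.6, 71.9, 21.9]
orientation: [-2.342, -2.093, -0.002]
ft_force: [-0.6, 6.4, 8.9]
width: 46.4
```

Run:
```python
from h import *
go(-28,-29,22,1,vmax=30)
```

```text
now stitcher [-30.9  -30.96] 21.87158464329977
t 5.3333 pos [547.57  71.94  21.87] F [-0.61  6.41  8.88] w 46.387179037733475
[-2.9, 2.0, -0.1, 0.0, -0.002, -0.005]
```

Emit:
{"name": "move_arm", "arguments": {
  "deltas": [
    [-3,0,0.1,0,0,0],
    [-2,0,0.1,0,0,0],
    [-2,0,0,0,0,0]
  ]
}}

```text
t: 5.58
ee_pos: [548.3, 69.2, 22.3]
orientation: [-2.341, -2.09, -0.013]
ft_force: [-0.9, 21.3, 1.8]
width: 46.5
```

Run:
```python
from h import *
go(-28,-29,22,1,vmax=30)
```

```text
now stitcher [-28.23 -29.94] 22.25395424065948
t 5.5833 pos [548.29  69.17  22.25] F [-0.89 21.28  1.82] w 46.45352288769518
[-0.2, 0.9, 0.3, 0.003, -0.008, -0.006]
```

Emit:
{"name": "move_arm", "arguments": {
  "deltas": [
    [3,0,0.3,0,-0.004,0],
    [4,0,0.3,0,0,0],
    [4,0,0.3,0,0,0]
  ]
}}

```text
t: 5.83
ee_pos: [548.0, 77.2, 21.7]
orientation: [2.337, 2.098, -0.001]
ft_force: [-1.9, -7.1, 10.3]
width: 45.9
```

Run:
```python
from h import *
go(-28,-29,22,1,vmax=30)
from workcell import eyes
d=eyes.get_image("scene"); np.savez("pics/scene5.npz",**d); i=d["frame"][:,:,::-1]
cv2.imwrite("pics/scene5.png",cv2.resize(i[170:300,200:360],None,fx=4.6,fy=4.6,interpolation=cv2.INTER_CUBIC))
```

```text
now stitcher [-36.17 -31.06] 21.697207240346984
t 5.8333 pos [548.03  77.18  21.7 ] F [-1.87 -7.06 10.27] w 45.85060032820338
[-8.2, 2.1, -0.3, 0.0, 0.001, -0.0]
```

View pics/scene5.png

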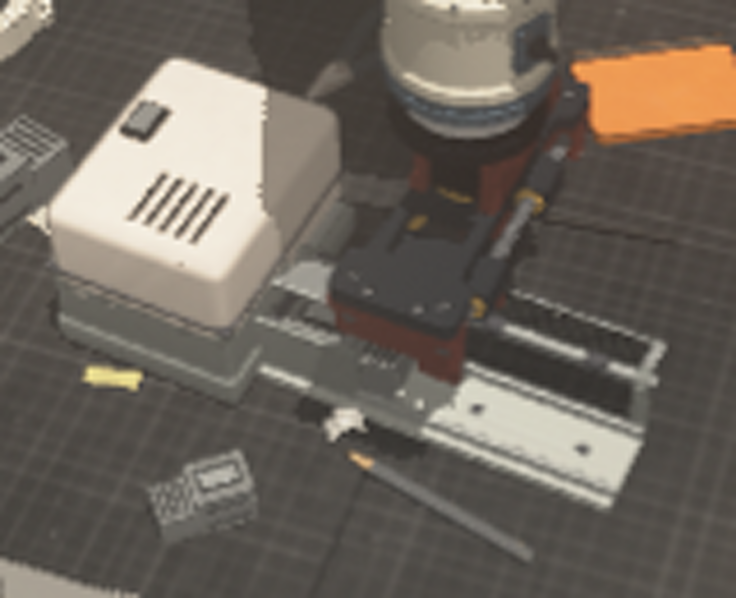

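Run:
```python
from h import *
d=np.load("pics/scene5.npz")
W=lambda x,y,z:[*(SR@[x,y]+ST),z]
pts=pix(d,[W(-18,15,34),W(-18,15,15),W(6,15,34),W(0,22,45),W(0,22,15)]); 
i=cv2.resize(d["frame"][215:265,255:315,::-1],None,fx=12,fy=12,interpolation=cv2.INTER_CUBIC)
for p in pts:
    q=((p-[255,215]+.5)*12).astype(int); cv2.circle(i,tuple(q.tolist()),3,(0,0,255),-1)
cv2.imwrite("pics/s5c.png",i)
```

```text
(no output)
```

View pics/s5c.png

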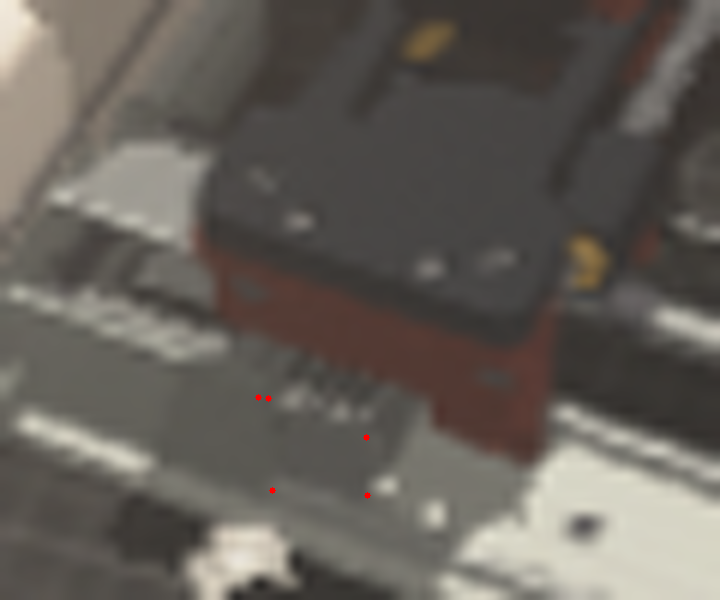

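Run:
```python
from h import *
W=lambda x,y,z:[*(SR@[x,y]+ST),z]
d=np.load("pics/scene0.npz")
P=[(-136,-88,38),(10,-88,38),(-136,-48,38),(-145,25.5,15),(0,22,45),(0,25,15),(-86,15,34),(-86,-15,34),(-62,15,44),(-22,15,44)]
pts=pix(d,[W(*p) for p in P]); print(pts)
def draw(n,P,x0,y0,w,h,f,out):
    d=np.load(n); i=cv2.resize(d["frame"][y0:y0+h,x0:x0+w,::-1],None,fx=f,fy=f,interpolation=cv2.INTER_CUBIC)
    for p in pix(d,[W(*p) for p in P]): cv2.circle(i,tuple(((p-[x0,y0]+.5)*f).astype(int).tolist()),3,(0,0,255),-1)
    cv2.imwrite(out,i)
draw("pics/scene0.npz",P,250,210,100,75,8,"pics/s0c.png")
```

```text
[[346.86 235.64]
 [292.4  217.09]
 [341.19 247.39]
 [332.95 277.63]
 [276.88 247.68]
 [276.64 256.25]
 [311.45 260.69]
 [316.36 251.41]
 [302.1  254.63]
 [286.57 248.91]]
```

View pics/s0c.png

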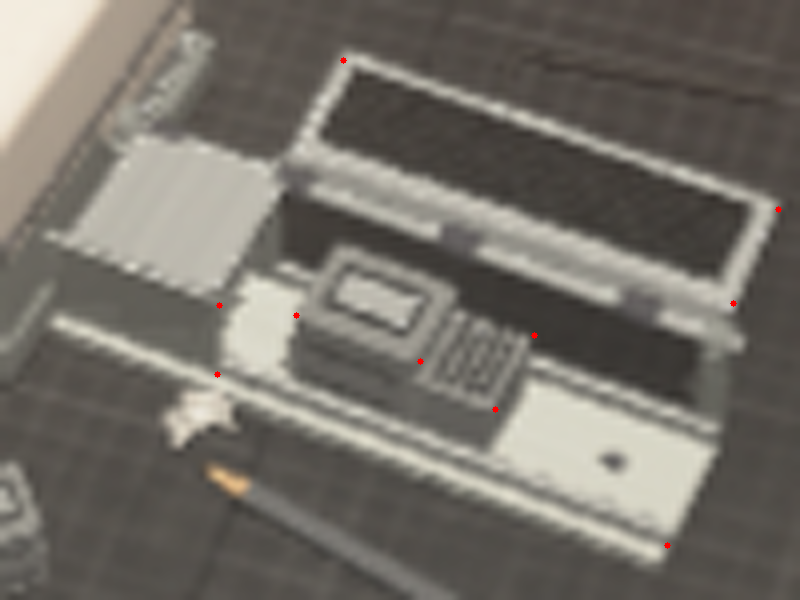

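Run:
```python
from h import *
d=np.load("pics/scene5.npz"); W=lambda x,y,z:[*(SR@[x,y]+ST),z]
x0,y0,f=268,232,20
i=d["frame"][y0:y0+30,x0:x0+36,::-1].astype(float); i=np.clip((i-30)*2.2,0,255).astype(np.uint8)
i=cv2.resize(i,None,fx=f,fy=f,interpolation=cv2.INTER_NEAREST)
for p,c in [((-18,15,34),(0,0,255)),((-18,15,8),(0,0,255)),((-18,-15,34),(0,0,255)),((-24,15,34),(0,255,0)),((-24,15,8),(0,255,0)),((-24,-15,34),(0,255,0)),((0,18,45),(255,0,0)),((0,22,45),(255,0,0))]:
    q=pix(d,[W(*p)])[0]; cv2.circle(i,tuple(((q-[x0,y0]+.5)*f).astype(int).tolist()),4,c,-1)
cv2.imwrite("pics/s5d.png",i)
```

```text
(no output)
```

View pics/s5d.png

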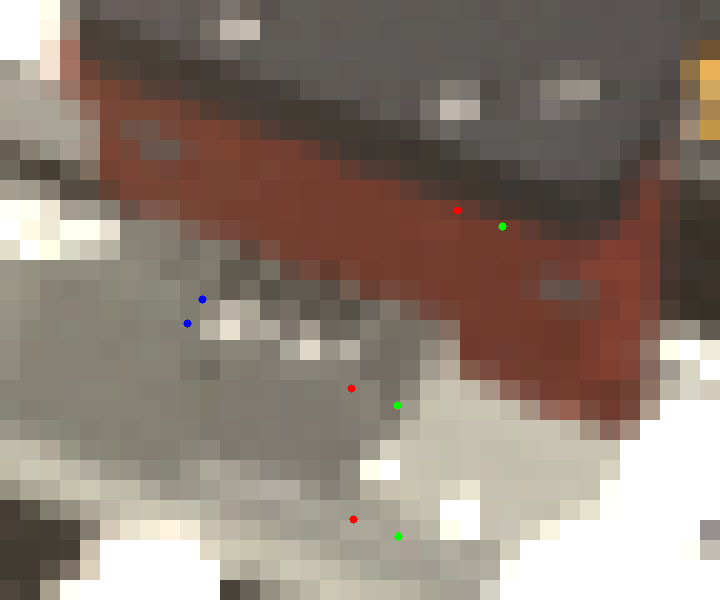

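Emit:
{"name": "move_arm", "arguments": {
  "deltas": [
    [2,0,-6,0,0,0],
    [1,0,-15,0,0,0],
    [0,0,-30,0,0,0],
    [0,0,-40,0,0,0],
    [0,0,-40,0,0,0]
  ]
}}

```text
t: 6.3
ee_pos: [540.1, 77.0, 146.7]
orientation: [-2.329, -2.094, 0.036]
ft_force: [1.2, -0.7, -0.2]
width: 46.0
```

Emit:
{"name": "move_arm", "arguments": {
  "deltas": [
    [0,0,-40,0,0,0],
    [-20,0,-35,0,0,0],
    [-30,0,-20,0,0,0],
    [0,0,0,0,0,0],
    [0,0,0,0,0,0]
  ]
}}

```text
t: 6.72
ee_pos: [539.4, 24.6, 254.6]
orientation: [2.334, 2.101, -0.026]
ft_force: [0.3, 1.0, -0.5]
width: 46.3
```

Run:
```python
from h import *
from workcell import eyes
go(-28,-29,22,1,vmax=30)
for n in("scene","wrist"):
    d=eyes.get_image(n); np.savez(f"pics/{n}6.npz",**d); i=d["frame"][:,:,::-1]
    if n=="scene": i=cv2.resize(i[170:300,200:360],None,fx=4.6,fy=4.6,interpolation=cv2.INTER_CUBIC)
    cv2.imwrite(f"pics/{n}6.png",i)
```

```text
now stitcher [ 17.05 -33.95] 254.56073743723607
t 6.7167 pos [539.45  24.59 254.56] F [ 0.34  0.98 -0.46] w 46.28510035994404
[6.1, 0.9, 29.4, -0.01, 0.013, 0.002]
```

View pics/scene6.png

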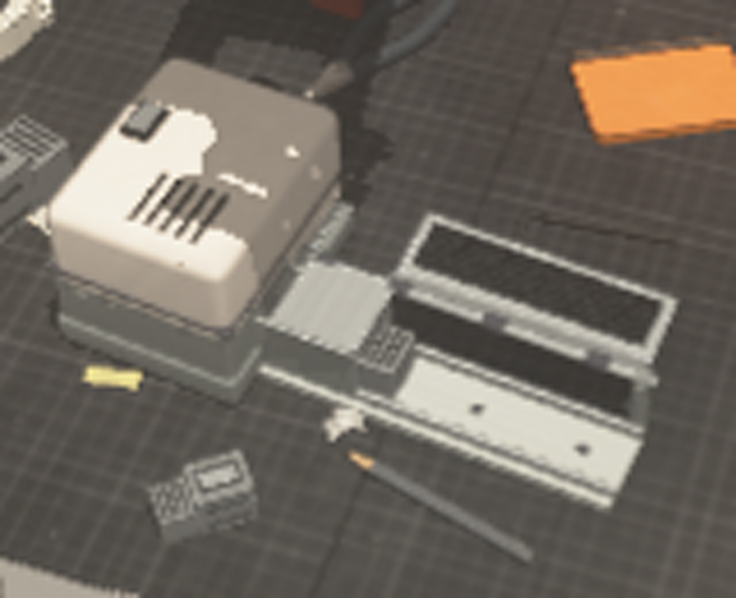

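View pics/wrist6.png

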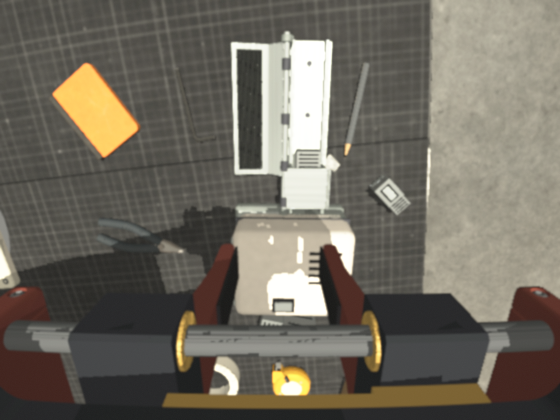

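Run:
```python
from h import *
d=np.load("pics/wrist6.npz"); W=lambda x,y,z:[*(SR@[x,y]+ST),z]
x0,y0,f=225,30,4.5; 
x0,y0,f=280,130,10
i=cv2.resize(d["frame"][y0:y0+60,x0:x0+70,::-1],None,fx=f,fy=f,interpolation=cv2.INTER_CUBIC)
for p in [(-18,15,34),(-18,-15,34),(0,18,45),(0,-18,45),(10,-48,38)]:
    q=pix(d,[W(*p)])[0]; print(p,q); cv2.circle(i,tuple(((q-[x0,y0]+.5)*f).astype(int).tolist()),4,(0,0,255),-1)
cv2.imwrite("pics/w6c.png",i)
a=cloud(np.load("pics/wrist6.npz"))
for u,v in [(250,60),(250,110),(250,150),(308,155),(305,185)]:
    p=a[v,u]; print(u,v,(p[:2]-ST)@SR,p[2])
```

```text
(-18, 15, 34) [320.92 150.58]
(-18, -15, 34) [296.04 150.46]
(0, 18, 45) [323.92 167.03]
(0, -18, 45) [293.64 166.88]
(10, -48, 38) [268.71 173.88]
250 60 [-118.15  -67.68] 40.05446730473426
250 110 [-64.87 -68.86] 40.05940578037092
250 150 [-18.99 -70.09] 38.560810517090545
308 155 [-12.71  -0.49] 34.790312094024955
305 185 [21.03 -4.23] 49.190950607686716
```

View pics/w6c.png

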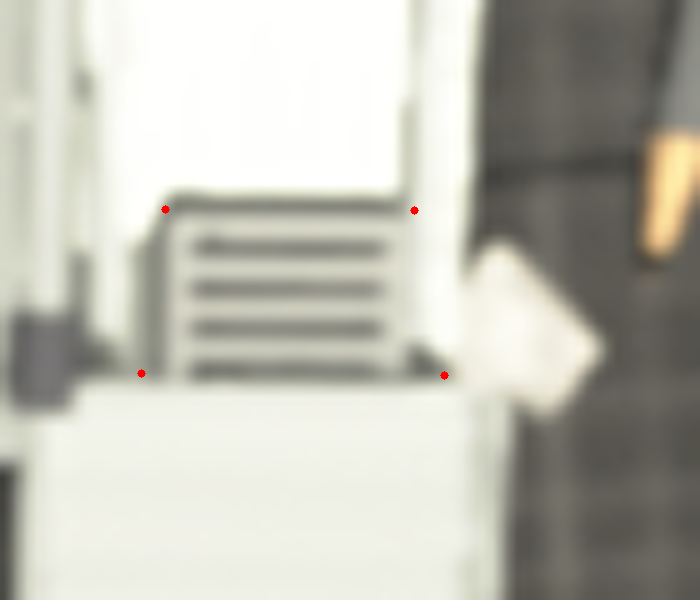

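Tongue end is exactly where it belongs when home, the bar is back at its rest height, and the cover is shut. Handing in.

```bash
python3 -c "
from workcell import ctrl
print(ctrl.get_obs()['qvel']); print(ctrl.close_job())"
```

```text
[ 0.01773182  0.02637302  0.01508408  0.00731079 -0.0010721   0.00062067]
the job is handed in; nothing more can be done
None
```

I loaded the cassette and handed the job in at about 6.8 s. `close_job` gave no verdict, so success rests on my own checks.

I set the jaws 46 mm apart, astride the shaft. One fingertip pressed the bar down to about 22 mm. The other pushed the tongue end until the force rose to about 21 N at the end stop. I then backed off 8 mm with the bar still held and lifted clear, so the cover could shut.

**Last wrist picture:**
- **Cassette:** the tongue end lies within about 1 mm of its home position (stitcher x = -18 mm), centred and square on the track.
- **Press bar:** it is back at its resting height, reading 38.5–40 mm against 38 mm at rest.
- **Cover:** it looks shut over the cassette.
- **Other things:** the pencil and hex key look unmoved. The arm never went near the tape rolls or the tape measure, and I did not measure their positions again.
- **Gripper:** it was about 250 mm up, touching nothing, with force readings near zero.

**One check that was unclear:** before I let go of the bar, the scene camera first seemed to put the tongue end about 7 mm short of home. Allowing for the visible rear face, it fitted the home position. The last wrist picture agreed.

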